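Shut the draft shield and tare the balance

ROBOT

A 6-joint arm with a two-finger parallel gripper is mounted at the origin on the work surface. World frame = base frame: x ahead of the robot, y to its left, z up, the work surface at z = 0. Lengths are in m, angles in rad, forces in N, time in s.
With the tool pointing down it reaches from about 0.3 to 0.875 m from the base axis. Payload 6.4 kg.
Tool frame: the origin (TCP) lies midway between the tips of the shut fingers; the grasp point (between the pads) lies 19 mm behind it; z points along the fingers, y is the line along which they close (so a half turn about z gives the same grasp; the last joint's range is limited). The gripper opens to 85 mm and grips with 20 to 120 N. Pads are 22 mm wide; open, the fingers measure 114 mm over their backs; the gripper's body (76 mm by 85 mm) begins 54 mm behind the grasp point. The pads swing forward as they close: fully open they stand 13 mm farther back than shut.
Start: joints at [-1.528, 0.181, 1.607, -0, 1.354, -0.206], TCP at [0.142, -0.557, 0.231] pointing down, gripper open.
Joint ranges: [-2.99, 2.99], [-0.89, 2.07], [0.3, 2.58], [-1.14, 4.28], [0, 2.63], [-3.12, 3.12]. Speed limits (rad/s): [2.57, 2.57, 3.01, 3.14, 3.14, 3.14].

INTERFACE

Orientations are given as a unit quaternion [w, x, y, z].
In Python, from bench import get_obs, camera, hand_in gives the robot as it stands.
- The arm moves only by the tool carry_out, never from a script. Its argument "plan" is a list that holds one entry, the list of rows, each a list of 7 numbers: the shift along the world's x, y, z in m, then the turn, a rotation vector about the world's x, y, z in rad, then the opening, from 0 (shut) to 1 (fully open). In form: [[[x, y, z, rx, ry, rz, hand], ...]]. A call has exactly 5 rows; each row is the pose to reach, as a shift and turn from the pose commanded when the call began; what a row does not reach only later rows make up. A row lasts 1/12 s, in which the tool goes at most 41.7 mm and 7.16 degrees, less where a joint would pass 70% of its speed; a pose out of reach is approached as far as the arm can. A call with a gripper value outside its range is refused whole. The fingers move at their own pace and stop on an object; the grip force is fixed at half the most. Time passes only in rows, so rows that repeat a pose let the fingers close, or fill a call up. It gives the time, the measured TCP pose, the force, the opening and the grip force at its end, in the units of the state.
- get_obs(): the state, without advancing time (a new reading comes with each control period).
- camera(name): name is "scene" or "top" or "wrist"; returns a dict with "pixels" (384x512x3 uint8, red, green, blue), "z_map" (384x512 float32, m along the optical axis (not along the pixel's ray), 0 where there is no reading), "camera_matrix" (3x3 intrinsics, pixels), "cam_to_world" (4x4, takes a point from camera to world coordinates). Camera axes: x right, y up, looking along -z (the intrinsics and any distortion apply to the point x, -y, -z); pixel columns grow to the right and rows downward; lengths in m; the calibration is good to about 2 mm. A picture is of the moment at which its call begins.
- hand_in(): hands the job in; it is judged then, once.
The state is a dict: "time_s": time; "q": joint angles; "dq": joint speeds; "joint_efforts": joint torques, N m; "eef_pos": TCP position; "eef_rot": TCP orientation; "wrist_force": force on the tool from outside, world axes, zero at the start; "torque": the same for the moment, N m; "opening": opening from 0.0 (shut) to 1.0 (fully open); "grasp_force": force on a finger pad.
Only numpy, scipy, OpenCV 4.12 (cv2) and the standard library are available. Lean on these libraries where they do the work, as an engineer would, in place of code of your own. Each camera call takes 0.05 s, during which the arm holds its last target. There are 200 camera calls.

TASK

An empty weighing dish stands on the pan of the balance. With your fingertips only, gripping nothing, slide the glass top pane of the draft shield towards the front until it is fully shut, then lightly press the tare key (the wide one in the row of keys on the front panel) all the way down and let it come back up. Leave the other keys, the dish and the things around the balance alone, be gentle with the balance, and finish clear of everything.

Things in the scene. Friction and masses are not known exactly. Their poses are not given: they have to be found in the camera images.
- balance: Laboratory balance, fixed, 330 (x) x 210 (y) mm. Origin: centre of its underside on the bench; x from front to rear, y to its left (robot's left), z up. White front panel x -165 to -55 mm, 50 to 62 mm high, rising 6 deg to the rear. Glass shield x -52 to 128, y +-96, up to 230 mm; along its top two side rails, y 89 to 99 either side, up to 239 mm. Inside, a round pan, 110 mm, top at 84 mm.
- pane (a joint): Glass top pane of the shield, 176 x 176 x 4 mm, upper face 235 mm above the bench, sliding level along the balance's x. Value in m: 0 = fully shut, against a hard stop; grows to 0.11 as it slides to the rear (open). Starts open by 0.05 to 0.10, stays where it is left, slides with about 1 to 2 N.
- pane_knob (a point): Centre of the top of the pane's only knob, black, round, 22 mm in diameter and 22 mm high; it stands on the pane 18 mm behind the pane's front edge, midway between the sides, top 257 mm above the bench, and moves with the pane. Shut, it is at x -30, y 0 in the balance's frame. The glass reaches 158 mm behind it.
- tare (a joint): Tare key, the only wide (oblong) key: 32 mm along the balance's y, 18 mm along x, standing 6.5 mm out of the panel; black plastic like the others. Spring key moving square to the panel; value in m: 0 = up, 0.004 = fully down on a hard stop; about 0.8 N to start, 4 N fully down; comes back up by itself.
- tare_top (a point): Centre of the top of the tare key (moves with the key), about 60 mm above the bench when up. The four keys stand in one row along the balance's y, 138 mm in front of its origin, at y -69, -23, 23 and 69 mm; the other three are round, 17 mm across, equally tall. Which key has which place changes from start to start.
- key_a (a joint): One of the three round keys (17 mm across) in the same row, to be left alone; a spring key like tare: 0 = up, 0.004 m = fully down.
- key_b (a joint): One of the three round keys (17 mm across) in the same row, to be left alone; a spring key like tare: 0 = up, 0.004 m = fully down.
- key_c (a joint): One of the three round keys (17 mm across) in the same row, to be left alone; a spring key like tare: 0 = up, 0.004 m = fully down.
- dish: Empty aluminium weighing dish, round, 64 mm across, 18 mm high, loose on the pan inside the shield; origin at the centre of its underside.
- beaker: Steel beaker, 68 mm across, 85 mm high, loose on the bench beside the balance; origin at the centre of its underside.
- bottle: Amber reagent bottle with blue cap, 68 mm across, 135 mm high, loose on the bench beside the balance; origin at the centre of its underside.
- spatula: Thin double-ended steel laboratory spatula, 200 mm long, 6 mm thick, lying loose on the bench beside the balance along its own x; origin on the bench under its middle.
Not all that is in view belongs to the job. Of the things like the dish, leave any that is purple or red; of the rest the larger one is meant.

How it is judged:
On the way, in this order (a step that is already met when the one before it is completed fails the run):
1. the top pane is fully shut (value of joint pane below 0.003 m), for 0.2 s.
2. the tare key is pressed down with the shield shut (value of joint tare above 0.0028 m and value of joint pane below 0.003 m), for 0.05 s.
At the end, for the whole second after the job is handed in: The top pane is shut to within 3 mm, the tare key has been pressed (2.8 mm of its 4 mm or more) with the pane shut and all four keys are up again (within 1 mm); dish within 6 mm and beaker, bottle and spatula within 12 mm of where they stood (value of joint pane below 0.003 m and value of joint each of tare, key_a, key_b, key_c below 0.001 m and distance of dish from where it was at the start of the episode below 0.006 m and linear speed of dish below 0.02 m/s and distance of each of beaker, bottle, spatula from where it was at the start of the episode below 0.012 m); the robot touches nothing.
It fails at once if another key than tare is pressed (by more than 1.5 mm) (value of joint any of key_a, key_b, key_c above 0.0015 m).
It fails at once if the tare key is pressed while the shield is still open (value of joint tare above 0.0015 m and value of joint pane above 0.004 m).
It fails at once if the dish (6 mm), beaker, bottle or spatula (12 mm) is moved or lifted (distance of dish from where it was at the start of the episode above 0.006 m or distance of any of beaker, bottle, spatula from where it was at the start of the episode above 0.012 m).
It fails at once if the knob is pinched or the balance is pushed hard (more than 30 N) (contact force between any of the fingers, the arm and balance above 30 N).
It fails at once if the tare key is pressed hard (more than 20 N) (contact force between the fingers and tare above 20 N).
It also fails if it takes over 45 s, if anything falls off the work surface, if the arm or the gripper's body presses on something with over 40 N, if the wrist force passes 120 N, or if a joint passes its speed limit or range.

## Working session

There is one attempt and no reset: what is moved stays moved. The work goes in short steps, Python scripts to look and compute and a tool call to move; the robot and the scene stay as the last step left them, time stands still between calls to the robot, and variables do not carry over. Pictures are saved under pics/ and viewed, at most 10 in all, crops included, and the job is handed in when it is done.

Besides the shell and the picture viewer there is one more tool, called after "Call:" as name(argument=value, ...) on one line, values as JSON. carry_out: Moves the arm, as the interface text tells. Its arguments: {"type":"object","properties":{"plan":{"type":"array","items":{"type":"array","items":{"type":"array","items":{"type":"number"}}}}},"required":["plan"]}

```bash
mkdir -p pics; cat > h.py <<'E'
import numpy as np, cv2
from bench import get_obs, camera, hand_in
def shot(n,f):
    c=camera(n); cv2.imwrite(f'pics/{f}.png',c['pixels'][:,:,::-1]); np.savez(f'pics/{f}.npz',**c); return c
def ray(c,u,v):
    K=c['camera_matrix'];T=c['cam_to_world']
    d=np.array([(u-K[0,2])/K[0,0],-(v-K[1,2])/K[1,1],-1.]); return T[:3,3],T[:3,:3]@d
def onplane(c,u,v,z):
    o,d=ray(c,u,v); return o+d*(z-o[2])/d[2]
def pt(c,u,v):
    o,d=ray(c,u,v); return o+d*c['z_map'][int(v),int(u)]
E
python3 - <<'E'
from h import *
a=shot('scene','s0');b=shot('top','t0')
cv2.imwrite('pics/both.png',cv2.resize(np.vstack([a['pixels'],b['pixels']])[:,:,::-1],(400,600)))
print(get_obs()); 
for c in(a,b): print(c['camera_matrix'],c['cam_to_world'])
E
```

```text
{'time_s': 0.1, 'q': array([-1.52829106e+00,  1.81483091e-01,  1.60787971e+00, -4.09565464e-05,
        1.35378952e+00, -2.06330437e-01]), 'dq': array([-1.82785211e-03, -1.57736457e-03, -1.12254972e-03,  7.72445020e-04,
        8.01092420e-05, -1.94012886e-04]), 'joint_efforts': array([ 2.70668079e-04, -4.45876050e+01, -3.52239347e+01, -3.25950414e-04,
        4.10405657e-03, -1.64377216e-06]), 'eef_pos': array([ 0.14157494, -0.55680041,  0.23047873]), 'eef_rot': array([-7.78849895e-04,  9.92269227e-01,  1.24101460e-01,  4.38788754e-05]), 'wrist_force': array([ 0.11413413, -0.08441242, -0.10200609]), 'torque': array([ 0.04601321,  0.02720374, -0.01555982]), 'grasp_force': 0.0, 'opening': 1.0005141831025226}
[[493.46196254   0.         253.68424083]
 [  0.         493.46196254 189.01163317]
 [  0.           0.           1.        ]] [[-0.93869506 -0.23395867  0.25320927  0.93657579]
 [ 0.34458912 -0.65907481  0.66848989  0.82187357]
 [ 0.01048484  0.71476131  0.69928988  0.95774789]
 [ 0.          0.          0.          1.        ]]
[[379.99150297   0.         254.1367045 ]
 [  0.         379.99150297 187.45046478]
 [  0.           0.           1.        ]] [[ 0.01422246  0.99569498 -0.09159273  0.54502794]
 [-0.99987307  0.0148201   0.0058481   0.05631144]
 [ 0.00718034  0.09149793  0.99577938  1.03067599]
 [ 0.          0.          0.          1.        ]]
```

View pics/s0.png

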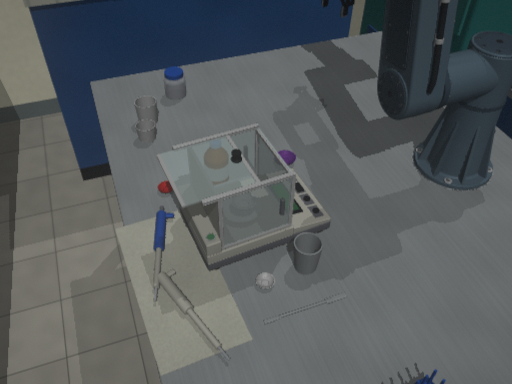

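View pics/t0.png

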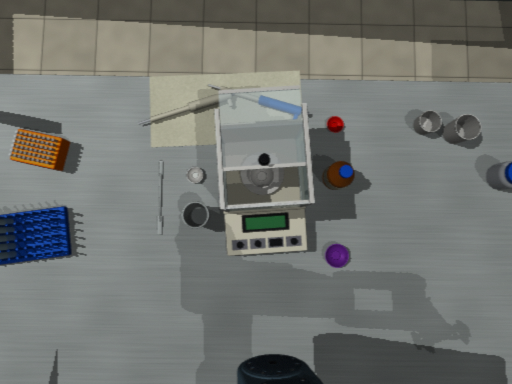

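The scene view shows the balance at about (245,195), with its open pane and black knob at (237,156). The top view shows the knob at (264,160) and a row of four keys at (240,245), (258,244), (276,242) and (294,241); the third looks oblong. I'll check this in an enlarged crop and measure it.

```bash
python3 - <<'E'
from h import *
c=dict(np.load('pics/t0.npz')); im=c['pixels'][:,:,::-1]
cv2.imwrite('pics/crop.png',cv2.resize(im[80:264,205:325],None,fx=4,fy=3.2*1.0,interpolation=cv2.INTER_CUBIC)) if 0 else cv2.imwrite('pics/crop.png',cv2.resize(im[120:260,210:345],None,fx=4.2,fy=4.2,interpolation=cv2.INTER_CUBIC))
g=cv2.cvtColor(im,cv2.COLOR_BGR2GRAY)
def blobs(r0,r1,c0,c1,th,z):
    m=(g[r0:r1,c0:c1]<th).astype('uint8')
    n,l,s,ct=cv2.connectedComponentsWithStats(m)
    for i in range(1,n):
        if s[i,4]>25: 
            u,v=ct[i]+[c0,r0]; print((u,v),s[i],onplane(c,u,v,z).round(4), pt(c,round(u),round(v)).round(4))
blobs(234,252,230,304,70,.06); print('knob'); blobs(150,170,255,275,50,.257)
E
```

```text
(np.float64(275.6442307692308), np.float64(241.89423076923077)) [ 39   4  14   9 104] [ 0.4967 -0.0058  0.06  ] [ 0.4964 -0.0067  0.0605]
(np.float64(293.8679245283019), np.float64(240.9056603773585)) [60  4  9  7 53] [ 0.4998 -0.052   0.06  ] [ 0.4995 -0.0525  0.0588]
(np.float64(239.36666666666667), np.float64(244.51666666666668)) [ 5  7 10  8 60] [0.4888 0.0859 0.06  ] [0.4873 0.087  0.0553]
(np.float64(257.68), np.float64(243.26)) [24  6  8  8 50] [0.4926 0.0396 0.06  ] [0.4934 0.0389 0.0636]
knob
(np.float64(263.70526315789476), np.float64(159.2421052631579)) [ 4  4 11 11 95] [0.6748 0.0329 0.257 ] [0.6753 0.0323 0.2572]
```

View pics/crop.png

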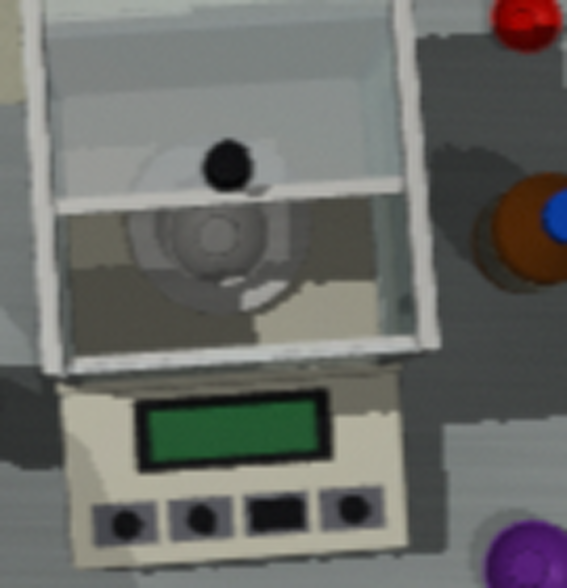

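The crop confirms the tare key. The candidates in the row are (240,245) round, (258,244) round, (276,242) oblong and (294,241) round, and the oblong one is tare. The spacing comes out at 46 mm, as it should. The balance is yawed about 4.6° with its origin near (0.632, 0.028). The knob is at (0.675, 0.033), z 0.257, so the pane is open by about 73 mm.

Next: lift, shut the fingers, align, and go behind the knob.

Call:
carry_out(plan=[[[0,0,0.03,0,0,-0.05,0],[0,0,0.06,0,0,-0.1,0],[0,0,0.09,0,0,-0.14,0],[0.02,0.02,0.11,0,0,-0.169,0],[0.045,0.045,0.12,0,0,-0.169,0]]])

```text
time_s: 0.52
eef_pos: [0.1857, -0.5138, 0.3541]
eef_rot: [0.002, 0.999, 0.037, -0.0]
wrist_force: [1.4, -0.5, -0.3]
opening: 0.299
grasp_force: 0.0
```

Call:
carry_out(plan=[[[0.028,0.028,0,0,0,0,0],[0.056,0.056,0,0,0,0,0],[0.084,0.084,0,0,0,0,0],[0.112,0.112,0,0,0,0,0],[0.14,0.14,0,0,0,0,0]]])

```text
time_s: 0.93
eef_pos: [0.3275, -0.3706, 0.351]
eef_rot: [-0.0, 0.999, 0.04, -0.0]
wrist_force: [-0.2, -1.6, 0.7]
opening: 0.001
grasp_force: 0.0
```

Call:
carry_out(plan=[[[0.028,0.028,0,0,0,0,0],[0.056,0.056,0,0,0,0,0],[0.084,0.084,0,0,0,0,0],[0.112,0.112,0,0,0,0,0],[0.14,0.14,0,0,0,0,0]]])

```text
time_s: 1.35
eef_pos: [0.4675, -0.2305, 0.3511]
eef_rot: [-0.0, 0.999, 0.04, -0.0]
wrist_force: [-0.0, -1.1, 0.7]
opening: -0.0
grasp_force: 0.0
```

Call:
carry_out(plan=[[[0.028,0.028,0,0,0,0,0],[0.056,0.056,0,0,0,0,0],[0.084,0.084,0,0,0,0,0],[0.112,0.112,0,0,0,0,0],[0.14,0.14,0,0,0,0,0]]])

```text
time_s: 1.77
eef_pos: [0.6075, -0.0905, 0.3508]
eef_rot: [-0.0, 0.999, 0.04, -0.0]
wrist_force: [0.5, -1.8, 0.4]
opening: 0.001
grasp_force: 0.0
```

Call:
carry_out(plan=[[[0.03,0.03,0,0,0,0,0],[0.06,0.06,0,0,0,0,0],[0.085,0.09,0,0,0,0,0],[0.112,0.127,0,0,0,0,0],[0.112,0.127,-0.01,0,0,0,0]]])

```text
time_s: 2.18
eef_pos: [0.7214, 0.041, 0.341]
eef_rot: [-0.001, 0.999, 0.043, 0.001]
wrist_force: [-0.3, -0.3, -0.3]
opening: 0.001
grasp_force: 0.0
```

Call:
carry_out(plan=[[[0,0,-0.02,0,0,0,0],[0,0,-0.04,0,0,0,0],[0,0,-0.06,0,0,0,0],[0,0,-0.075,0,0,0,0],[0,0,-0.075,0,0,0,0]]])

```text
time_s: 2.6
eef_pos: [0.7162, 0.0348, 0.2606]
eef_rot: [-0.001, 0.999, 0.04, -0.004]
wrist_force: [-0.3, -0.2, -0.8]
opening: 0.001
grasp_force: 0.0
```

```bash
python3 - <<'E'
from h import *
o=get_obs(); print(o['eef_pos'],o['eef_rot'],o['wrist_force'])
a=shot('scene','s1'); cv2.imwrite('pics/s1c.png',cv2.resize(a['pixels'][80:280,130:350,::-1],None,fx=3,fy=3))
E
```

```text
[0.71622056 0.03481383 0.26058632] [-6.24472176e-04  9.99195535e-01  3.98681987e-02 -4.29188272e-03] [-0.30651709 -0.20182249 -0.84005861]
```

View pics/s1c.png

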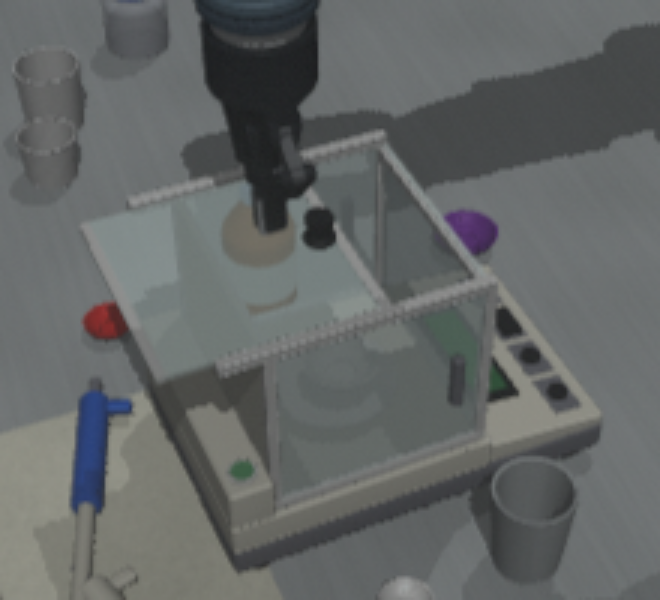

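The fingertips at crop (268,215) are just behind the knob at crop (320,225) and above the pane. Next: descend the last few mm and push gently forward.

Call:
carry_out(plan=[[[0,0.002,-0.005,0,0,0,0],[0,0.002,-0.01,0,0,0,0],[0,0.002,-0.014,0,0,0,0],[-0.005,0.0015,-0.014,0,0,0,0],[-0.01,0.001,-0.014,0,0,0,0]]])

```text
time_s: 3.07
eef_pos: [0.7082, 0.0356, 0.2522]
eef_rot: [0.0, 0.999, 0.04, -0.0]
wrist_force: [0.2, -0.5, 0.7]
opening: -0.002
grasp_force: 0.0
```

Call:
carry_out(plan=[[[-0.004,-0.0003,0,0,0,0,0],[-0.008,-0.0006,0,0,0,0,0],[-0.012,-0.001,0,0,0,0,0],[-0.016,-0.0013,0,0,0,0,0],[-0.02,-0.0016,0,0,0,0,0]]])

```text
time_s: 3.48
eef_pos: [0.6885, 0.034, 0.2528]
eef_rot: [0.0, 0.999, 0.04, 0.001]
wrist_force: [0.9, 1.5, 0.4]
opening: -0.001
grasp_force: 0.7
```

Call:
carry_out(plan=[[[-0.005,-0.0004,0,0,0,0,0],[-0.01,-0.0008,0,0,0,0,0],[-0.015,-0.0012,0,0,0,0,0],[-0.02,-0.0016,0,0,0,0,0],[-0.025,-0.002,0,0,0,0,0]]])

```text
time_s: 3.9
eef_pos: [0.6631, 0.032, 0.2524]
eef_rot: [0.0, 0.999, 0.04, 0.0]
wrist_force: [1.3, -0.3, 2.3]
opening: 0.0
grasp_force: 0.7
```

```bash
python3 - <<'E'
from h import *
o=get_obs(); print(o['eef_pos'],o['wrist_force'])
a=shot('scene','s2'); cv2.imwrite('pics/s2c.png',cv2.resize(a['pixels'][80:280,130:350,::-1],None,fx=3,fy=3))
E
```

```text
[0.66314535 0.03200221 0.25239763] [ 1.34793367 -0.31006629  2.27518563]
```

View pics/s2c.png

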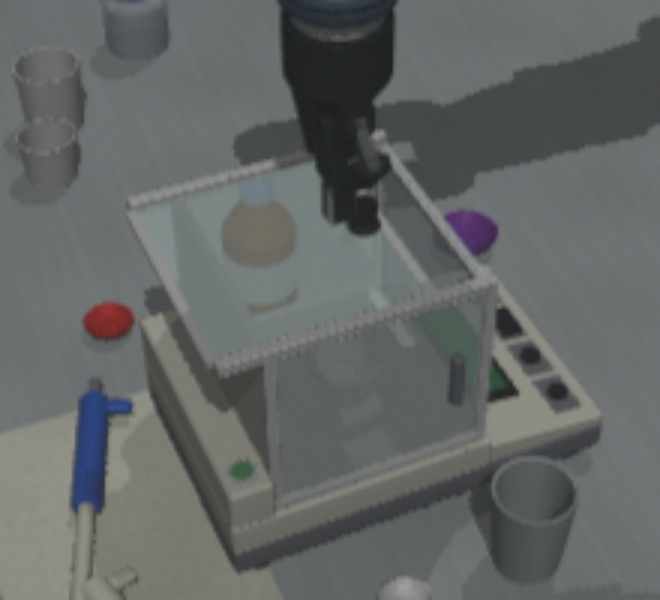

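The knob at crop (362,215) is moving with the fingertips, and the pane has travelled well forward. I'll keep going a little lower, then slow down before the stop.

Call:
carry_out(plan=[[[-0.004,-0.0003,-0.001,0,0,0,0],[-0.008,-0.0006,-0.002,0,0,0,0],[-0.012,-0.001,-0.003,0,0,0,0],[-0.016,-0.0013,-0.003,0,0,0,0],[-0.02,-0.0016,-0.003,0,0,0,0]]])

```text
time_s: 4.37
eef_pos: [0.6431, 0.0304, 0.2489]
eef_rot: [0.0, 0.999, 0.04, -0.0]
wrist_force: [1.9, -0.3, -0.3]
opening: -0.006
grasp_force: 0.7
```

Call:
carry_out(plan=[[[-0.002,-0.0002,0,0,0,0,0],[-0.004,-0.0003,0,0,0,0,0],[-0.006,-0.0005,0,0,0,0,0],[-0.008,-0.0006,0,0,0,0,0],[-0.01,-0.0008,0,0,0,0,0]]])

```text
time_s: 4.78
eef_pos: [0.6334, 0.0297, 0.2491]
eef_rot: [-0.0, 0.999, 0.04, -0.0]
wrist_force: [1.9, -0.5, -1.3]
opening: -0.002
grasp_force: 0.6
```

Call:
carry_out(plan=[[[-0.001,-0.0001,0,0,0,0,0],[-0.002,-0.0002,0,0,0,0,0],[-0.003,-0.0002,0,0,0,0,0],[-0.003,-0.0002,0,0,0,0,0],[-0.003,-0.0002,0,0,0,0,0]]])

```text
time_s: 5.2
eef_pos: [0.6304, 0.0296, 0.2493]
eef_rot: [-0.0, 0.999, 0.04, -0.0]
wrist_force: [0.4, 0.2, -0.2]
opening: 0.001
grasp_force: 0.0
```

Contact force isn't up yet, so I'll creep 2 mm at a time until the stop shows.

Call:
carry_out(plan=[[[-0.0005,0,0,0,0,0,0],[-0.001,-0.0001,0,0,0,0,0],[-0.0015,-0.0001,0,0,0,0,0],[-0.002,-0.0002,0,0,0,0,0],[-0.0025,-0.0002,0,0,0,0,0]]])

```text
time_s: 5.62
eef_pos: [0.6281, 0.0293, 0.2494]
eef_rot: [-0.0, 0.999, 0.04, 0.0]
wrist_force: [1.1, 0.1, -1.6]
opening: -0.004
grasp_force: 0.6
```

Call:
carry_out(plan=[[[-0.0005,0,0,0,0,0,0],[-0.001,-0.0001,0,0,0,0,0],[-0.0015,-0.0001,0,0,0,0,0],[-0.002,-0.0002,0,0,0,0,0],[-0.002,-0.0002,0,0,0,0,0]]])

```text
time_s: 6.03
eef_pos: [0.626, 0.0291, 0.2493]
eef_rot: [-0.0, 0.999, 0.04, -0.0]
wrist_force: [1.5, -0.2, -0.0]
opening: -0.001
grasp_force: 0.4
```

Call:
carry_out(plan=[[[-0.0005,0,0,0,0,0,0],[-0.001,-0.0001,0,0,0,0,0],[-0.0015,-0.0001,0,0,0,0,0],[-0.0015,-0.0001,0,0,0,0,0],[-0.0015,-0.0001,0,0,0,0,0]]])

```text
time_s: 6.45
eef_pos: [0.6245, 0.029, 0.2493]
eef_rot: [-0.0, 0.999, 0.04, -0.0]
wrist_force: [0.3, 0.5, -0.2]
opening: 0.001
grasp_force: 0.4
```

```bash
python3 - <<'E'
from h import *
o=get_obs(); print(o['eef_pos'],o['wrist_force'])
a=shot('scene','s3'); b=shot('top','t3')
cv2.imwrite('pics/s3c.png',np.hstack([cv2.resize(a['pixels'][90:240,180:330,::-1],(400,400)),cv2.resize(b['pixels'][100:260,200:360,::-1],(400,400))]))
E
```

```text
[0.62451686 0.02899993 0.24931746] [ 0.32239744  0.54361495 -0.16532633]
```

View pics/s3c.png

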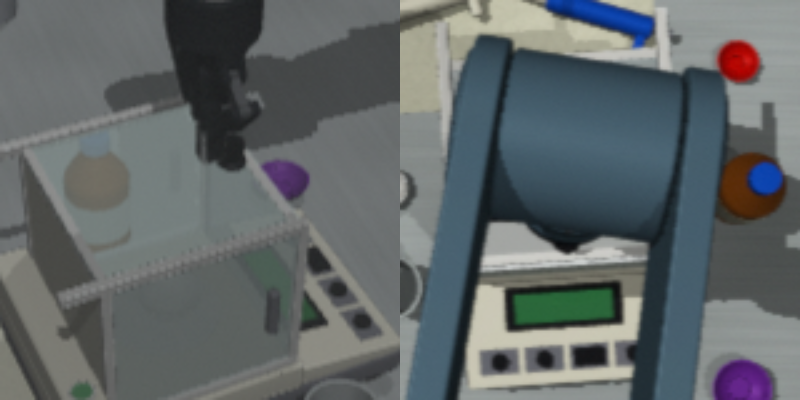

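The pane's front edge is nearly at the frame's front bar and the knob is at crop (232,152), but the stop hasn't been felt yet. Continuing in small steps.

Call:
carry_out(plan=[[[-0.0005,0,0,0,0,0,0],[-0.001,-0.0001,0,0,0,0,0],[-0.0015,-0.0001,0,0,0,0,0],[-0.0015,-0.0001,0,0,0,0,0],[-0.0015,-0.0001,0,0,0,0,0]]])

```text
time_s: 6.97
eef_pos: [0.6238, 0.0289, 0.2494]
eef_rot: [-0.0, 0.999, 0.04, 0.001]
wrist_force: [4.7, 0.5, -1.4]
opening: -0.002
grasp_force: 2.6
```

Call:
carry_out(plan=[[[-0.0003,0,0,0,0,0,0],[-0.0006,0,0,0,0,0,0],[-0.001,-0.0001,0,0,0,0,0],[-0.001,-0.0001,0,0,0,0,0],[-0.001,-0.0001,0,0,0,0,0]]])

```text
time_s: 7.38
eef_pos: [0.6236, 0.0289, 0.2495]
eef_rot: [-0.0, 0.999, 0.04, 0.002]
wrist_force: [8.7, 2.1, -2.6]
opening: -0.001
grasp_force: 4.4
```

The stop is reached: x stalls at 0.6237 while the force climbs to 8.7 N, which matches the predicted shut position. Now back off to the rear, lift, tilt square to the panel and go above the tare key.

Call:
carry_out(plan=[[[0.005,0.0004,0,0,0,0,0],[0.012,0.001,0,0,0,0,0],[0.02,0.0016,0.005,0,0,0,0],[0.02,0.0016,0.035,0,0,0,0],[0.02,0.0016,0.07,0,0,0,0]]])

```text
time_s: 7.8
eef_pos: [0.6406, 0.0305, 0.3162]
eef_rot: [-0.001, 0.999, 0.04, -0.004]
wrist_force: [0.9, 0.4, 1.0]
opening: 0.0
grasp_force: 0.0
```

Call:
carry_out(plan=[[[-0.03,-0.008,0.015,0.004,-0.05,0,0],[-0.065,-0.016,0.02,0.0084,-0.1045,0,0],[-0.1,-0.025,0.02,0.0084,-0.1045,0,0],[-0.135,-0.035,0.02,0.0084,-0.1045,0,0],[-0.145,-0.036,0.02,0.0084,-0.1045,0,0]]])

```text
time_s: 8.22
eef_pos: [0.4934, -0.0062, 0.3392]
eef_rot: [-0.002, 0.998, 0.039, 0.051]
wrist_force: [1.2, 0.1, -0.3]
opening: -0.001
grasp_force: 0.0
```

Call:
carry_out(plan=[[[0,0,0,0,0,0,0],[0,0,-0.03,0,0,0,0],[0,0,-0.06,0,0,0,0],[0,0,-0.08,0,0,0,0],[0,0,-0.08,0,0,0,0]]])

```text
time_s: 8.63
eef_pos: [0.4953, -0.0048, 0.2543]
eef_rot: [-0.003, 0.998, 0.04, 0.048]
wrist_force: [-0.7, -0.4, -0.1]
opening: 0.003
grasp_force: 0.0
```

Call:
carry_out(plan=[[[0,0,-0.035,0,0,0,0],[0,0,-0.07,0,0,0,0],[0,0,-0.105,0,0,0,0],[0,0,-0.13,0,0,0,0],[0,0,-0.145,0,0,0,0]]])

```text
time_s: 9.05
eef_pos: [0.4969, -0.0052, 0.1121]
eef_rot: [-0.003, 0.998, 0.04, 0.051]
wrist_force: [-0.7, -0.2, -0.6]
opening: -0.002
grasp_force: 0.0
```

Call:
carry_out(plan=[[[0,0,-0.01,0,0,0,0],[0,0,-0.02,0,0,0,0],[0,0,-0.03,0,0,0,0],[0,0,-0.03,0,0,0,0],[0,0,-0.03,0,0,0,0]]])

```text
time_s: 9.47
eef_pos: [0.4975, -0.0057, 0.0846]
eef_rot: [-0.002, 0.998, 0.04, 0.052]
wrist_force: [-0.4, -0.1, -1.3]
opening: -0.005
grasp_force: 0.0
```

```bash
python3 - <<'E'
from h import *
o=get_obs(); print(o['eef_pos'],o['eef_rot'],o['wrist_force'])
a=shot('scene','s4'); b=shot('top','t4')
cv2.imwrite('pics/s4c.png',np.hstack([cv2.resize(a['pixels'][110:240,220:350,::-1],(400,400)),cv2.resize(b['pixels'][100:260,200:360,::-1],(400,400))]))
E
```

```text
[ 0.49752614 -0.00565924  0.08455117] [-0.00210439  0.99782771  0.03985982  0.05240835] [-0.42600273 -0.05184215 -1.34402369]
```

View pics/s4c.png

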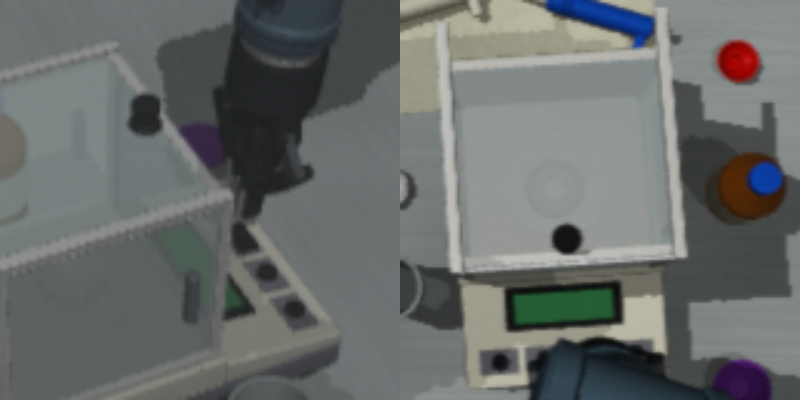

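The pane is shut, with its front edge against the front bar and the knob at crop (567,238). The fingertips hover right over the tare key at crop (245,235). Pressing now in small steps along the panel normal.

Call:
carry_out(plan=[[[-0.001,0,-0.005,0,0,0,0],[-0.001,0,-0.01,0,0,0,0],[-0.001,0,-0.015,0,0,0,0],[-0.001,0,-0.021,0,0,0,0],[-0.001,0,-0.021,0,0,0,0]]])

```text
time_s: 9.98
eef_pos: [0.4951, -0.0054, 0.0618]
eef_rot: [-0.002, 0.998, 0.04, 0.051]
wrist_force: [-0.7, -0.7, 0.7]
opening: -0.002
grasp_force: 0.0
```

Call:
carry_out(plan=[[[0,0,-0.001,0,0,0,0],[0,0,-0.002,0,0,0,0],[0.0002,0,-0.003,0,0,0,0],[0.0003,0,-0.004,0,0,0,0],[0.0003,0,-0.004,0,0,0,0]]])

```text
time_s: 10.4
eef_pos: [0.4966, -0.0056, 0.0594]
eef_rot: [-0.002, 0.998, 0.04, 0.053]
wrist_force: [-0.9, -0.3, 0.6]
opening: 0.0
grasp_force: 0.4
```

Call:
carry_out(plan=[[[0,0,-0.0005,0,0,0,0],[0.0001,0,-0.001,0,0,0,0],[0.0002,0,-0.0015,0,0,0,0],[0.0002,0,-0.002,0,0,0,0],[0.0002,0,-0.002,0,0,0,0]]])

```text
time_s: 10.82
eef_pos: [0.4968, -0.0056, 0.0574]
eef_rot: [-0.002, 0.998, 0.04, 0.053]
wrist_force: [-0.5, 0.0, 2.7]
opening: -0.001
grasp_force: 1.2
```

Call:
carry_out(plan=[[[0,0,-0.0005,0,0,0,0],[0.0001,0,-0.001,0,0,0,0],[0.0001,0,-0.0015,0,0,0,0],[0.0001,0,-0.0015,0,0,0,0],[0.0001,0,-0.0015,0,0,0,0]]])

```text
time_s: 11.23
eef_pos: [0.4969, -0.0056, 0.0559]
eef_rot: [-0.002, 0.998, 0.04, 0.053]
wrist_force: [-0.6, 0.6, 3.7]
opening: -0.003
grasp_force: 1.8
```

Call:
carry_out(plan=[[[0,0,-0.0003,0,0,0,0],[0,0,-0.0006,0,0,0,0],[0.0001,0,-0.001,0,0,0,0],[0.0001,0,-0.001,0,0,0,0],[0.0001,0,-0.001,0,0,0,0]]])

```text
time_s: 11.65
eef_pos: [0.497, -0.0056, 0.0555]
eef_rot: [-0.002, 0.998, 0.04, 0.052]
wrist_force: [-3.3, 0.9, 11.0]
opening: -0.001
grasp_force: 5.6
```

The key is on its stop: z stalls at 0.0555 and the force is 11 N, under the 20 N limit. Releasing along the normal and retreating up and towards the robot.

Call:
carry_out(plan=[[[-0.0002,0,0.002,0,0,0,0],[-0.0005,0,0.005,0,0,0,0],[-0.001,0,0.01,0,0,0,0],[-0.003,0,0.03,0,0,0,0],[-0.006,0,0.06,0,0,0,0]]])

```text
time_s: 12.07
eef_pos: [0.4879, -0.0049, 0.1126]
eef_rot: [-0.003, 0.998, 0.04, 0.049]
wrist_force: [-0.3, -0.7, 0.5]
opening: -0.0
grasp_force: 0.0
```

Call:
carry_out(plan=[[[-0.005,0,0.03,0,0,0,0],[-0.01,0,0.06,0,0,0,0],[-0.02,0,0.095,0,0,0,0],[-0.03,0,0.13,0,0,0,0],[-0.04,0,0.16,0,0,0,0]]])

```text
time_s: 12.48
eef_pos: [0.4499, -0.0055, 0.2769]
eef_rot: [-0.002, 0.998, 0.04, 0.052]
wrist_force: [0.7, -1.8, -0.2]
opening: 0.002
grasp_force: 0.0
```

Call:
carry_out(plan=[[[-0.01,-0.03,0.01,0,0,0,0],[-0.02,-0.06,0.02,0,0,0,0],[-0.03,-0.09,0.02,0,0,0,0],[-0.03,-0.11,0.02,0,0,0,0],[-0.03,-0.12,0.02,0,0,0,0]]])

```text
time_s: 12.9
eef_pos: [0.42, -0.1276, 0.2949]
eef_rot: [-0.002, 0.998, 0.039, 0.052]
wrist_force: [0.6, 0.9, -0.1]
opening: -0.001
grasp_force: 0.0
```

Call:
carry_out(plan=[[[0,0,0,0,0,0,0],[0,0,0,0,0,0,0],[0,0,0,0,0,0,0],[0,0,0,0,0,0,0],[0,0,0,0,0,0,0]]])

```text
time_s: 13.32
eef_pos: [0.4209, -0.1245, 0.2946]
eef_rot: [-0.002, 0.998, 0.041, 0.052]
wrist_force: [0.2, 0.4, -0.8]
opening: 0.002
grasp_force: 0.0
```

```bash
python3 - <<'E'
from h import *
b=shot('top','t5'); a=shot('scene','s5')
cv2.imwrite('pics/s5c.png',np.hstack([cv2.resize(a['pixels'][110:240,220:350,::-1],(400,400)),cv2.resize(b['pixels'][100:260,200:360,::-1],(400,400))]))
E
```

```text
(no output)
```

View pics/s5c.png

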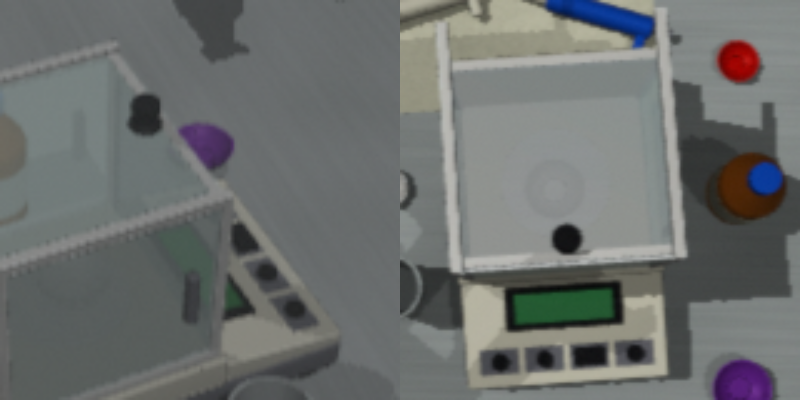

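The pane is shut with the knob at crop (567,238), all four keys stand in the row at crop y≈357, the things around the balance are in place, and the arm is clear.

```bash
python3 -c "from bench import hand_in; print(hand_in())"
```

```text
the job is handed in; nothing more can be done
None
```

I slid the top pane forward to its hard stop, pressed the tare key fully down (about 11 N at the wrist) and let it go, and handed the job in with the arm clear; the hand-in returned no verdict.

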